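# Lock the lid stud of the green vase case

### The arm

A 6-joint arm with a two-finger parallel gripper is mounted at the origin on the work surface. World frame = base frame: x ahead of the robot, y to its left, z up, the work surface at z = 0. Lengths are in mm, angles in rad, forces in N, time in s.
With the tool pointing down it reaches from about 350 to 925 mm from the base axis. Payload 6.4 kg.
Tool frame: the origin (TCP) lies between the finger pads; the fingertips stand 11 mm ahead of it and the grasp point (between the pads) lies 8 mm behind it; z points along the fingers, y is the line along which they close (so a half turn about z gives the same grasp; the last joint's range is limited). The gripper opens to 94 mm and grips with 3 to 60 N. Pads are 16 mm wide; open, the fingers measure 119 mm over their backs; the gripper's body (75 mm by 177 mm) begins 78 mm behind the grasp point.
Start: joints at [1.037, 0.245, 1.558, -0, 1.339, -0.174], TCP at [228.854, 608.391, 216.455] pointing down, gripper open.
Joint ranges: [-3.13, 3.13], [-1.02, 2.26], [0.13, 2.54], [-0.95, 4.09], [0.21, 2.88], [-2.74, 2.74]. Speed limits (rad/s): [2.57, 2.57, 3.14, 3.14, 3.14, 3.14].

### API

Orientations are given as a 3x3 rotation matrix whose columns are the frame's x, y, z axes.
In Python, from rig import manip, camera gives the robot as it stands.
- The arm moves only by the shell command python3 -m creep 'ROWS' [OPENING]. ROWS is a JSON object of lists of equal length, an entry for each row: "dp": the shift along the tool's x, y, z in mm, a list of three; "spin": the turn about the tool's z in degrees. In form: {"dp": [[dx, dy, dz], ...], "spin": [spin, ...]}. A call has 1 to 12 rows; each row shifts and turns the commanded pose from where the row before left it, along the tool's axes as they then stand; what a row does not reach is not made up. A row lasts 1/10 s, in which the tool goes at most 50 mm and 8.59 degrees, less where a joint would pass 70% of its speed; a pose out of reach is approached as far as the arm can. A call is refused whole if a number of a shift passes 50 or a number of a turn 8.59, either way. A call with a gripper value outside its range is refused whole. OPENING is the closure, from 0 (fully open) to 1 (shut), set as the call begins (- or left out, the last holds). The fingers move at their own pace and stop on an object; the grip force is fixed at half the most. Time passes only in rows, so rows that do not move let the fingers close. It gives the time, the measured TCP pose, the force, the opening and the grip force at its end, in the units of the state.
- manip.get_obs(): the state, without advancing time (a new reading comes with each control period).
- camera(name): name is "scene" or "top" or "wrist"; returns a dict with "frame" (400x640x3 uint8, red, green, blue), "mtx" (3x3 intrinsics, pixels), "D" ([k1, k2, p1, p2, k3] as OpenCV has them; the pictures are not rectified), "rvec" (rotation vector, rad) and "tvec" (3), from world to camera coordinates, as OpenCV has them. Camera axes: x right, y down, z forward; pixel columns grow to the right and rows downward; lengths in mm; the calibration is good to about 2 mm. A picture is of the moment at which its call begins. There is no depth.
- manip.job_done(): hands the job in; it is judged then, once.
The state is a dict: "t": time; "joints": joint angles; "joint_vel": joint speeds; "effort": joint torques, N m; "position": TCP position; "eef_rot": TCP orientation; "ft_force": force on the tool from outside, world axes, zero at the start; "moment": the same for the moment, N m; "width": opening from 0.0 (shut) to 1.0 (fully open); "grasp_force": force on a finger pad.
Only numpy, scipy, OpenCV 4.12 (cv2) and the standard library are available. Lean on these libraries where they do the work, as an engineer would, in place of code of your own. Each camera call takes 0.05 s, during which the arm holds its last target. There are 200 camera calls.

### The job

The green transit case on the packing bench is packed and its lid must now be locked. Press the orange winged stud head in the middle of the green lid down against its spring, then turn it a quarter turn clockwise (seen from above) until its cam catches and it stays there when you let go. Leave the stud of the plain wooden case open as it is, and do not disturb the glazed vase.

Things in the scene. Friction and masses are not known exactly. Their poses are not given: they have to be found in the camera images.
- green_grip (a point): On the axis of the stud in the middle of the GREEN case's lid (fixed box 200 x 200 mm, lid top 140 mm above the bench). Head: black disc 60 mm across with an upright orange wing 54 mm long, 14 mm thick, 25 mm high. The point is in the wing, 3 mm below its top, 22 mm above the disc, 187 mm above the bench at the start. x along the wing, y across it (pinch along y), z up; moves with the head.
- green_turn (a joint): Turn of the green stud head (rad): 0 open, at the start; grows clockwise seen from above; 1.57 locked (wing in line with the two yellow marks); stop at 1.6. Blocked until the head is pressed 8 mm down (aim for 11 to 12; bottom stop at 15; spring 4 to 9 N up). Let go there, its cam rises into the catch and the head stays 5 mm down; let go before 74 degrees it hangs 8 mm down, uncaught.
- plain_grip (a point): The same point on the identical stud of the PLAIN light-wood case (same size, also open), which stands left or right of the green one about 0.5 m away: to be left alone.
- vase: Dark green glazed vase, loose, upright on the bench between the two cases, 150 mm high, 108 mm across at its widest, about 0.6 kg; origin at the centre of its foot, z up: not to be disturbed.

How it is judged (in metres and radians):
On the way, in this order (a step that is already met when the one before it is completed fails the run):
1. the green case's stud head is pressed down clear of its slot, before it is turned (distance of green_grip from where it was at the start of the episode above 0.0072 m and value of joint green_turn below 0.5 rad), for 0.1 s.
2. the head is turned a quarter turn clockwise (value of joint green_turn above 1.2 rad), for 0.1 s.
At the end, for the whole second after the job is handed in: Green stud turned clockwise at least 69 degrees and caught: its head rests by itself 3 to 6.8 mm lower than at the start (5 mm nominal). Plain case's stud within 4 mm of its start height; vase upright (0.2 rad) within 30 mm of its place (value of joint green_turn above 1.2 rad and distance of green_grip from where it was at the start of the episode between 0.003 and 0.0068 m and velocity of joint green_turn between -0.1 and 0.1 rad/s and distance of plain_grip from where it was at the start of the episode below 0.004 m and distance of vase from where it was at the start of the episode below 0.03 m and angle between vase's own z axis and vertical below 0.2 rad); the robot touches nothing.
It fails at once if the plain case's stud is pressed in by more than 4 mm (not (distance of plain_grip from where it was at the start of the episode below 0.004 m)).
It fails at once if the vase is shoved more than 30 mm or tipped (distance of vase from where it was at the start of the episode above 0.03 m or angle between vase's own z axis and vertical above 0.35 rad).
It also fails if it takes over 35 s, if anything falls off the work surface, if the arm or the gripper's body presses on something with over 40 N, if the wrist force passes 120 N, or if a joint passes its speed limit or range.

## Working session

There is one attempt and no reset: what is moved stays moved. The work goes in short steps, Python scripts to look and compute and a shell command to move; the robot and the scene stay as the last step left them, time stands still between calls to the robot, and variables do not carry over. Pictures are saved under pics/ and viewed, at most 10 in all, crops included, and the job is handed in when it is done.

```bash
mkdir -p pics; python3 - <<'E'
from rig import manip,camera
import cv2,numpy as np,pickle
o=manip.get_obs();print(o['t'],o['position'],o['eef_rot'],o['width'])
d={n:camera(n) for n in("scene","top","wrist")}
pickle.dump(d,open('c0.pkl','wb'))
for n in d: cv2.imwrite(f'pics/{n}0.png',d[n]['frame'][:,:,::-1])
E
```

```text
0.0 [228.52546998 607.87746275 215.37091166] [[-9.35991492e-01  3.52021334e-01 -9.52129565e-04]
 [ 3.52022488e-01  9.35990072e-01 -1.65904233e-03]
 [ 3.07165525e-04 -1.88802053e-03 -9.99998171e-01]] 0.9994065682081079
```

View pics/top0.png

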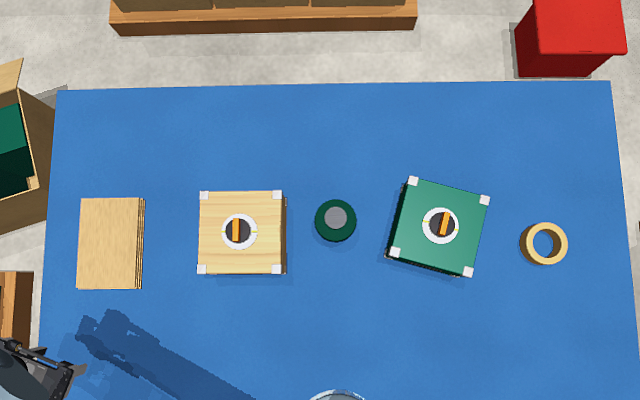

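View pics/scene0.png

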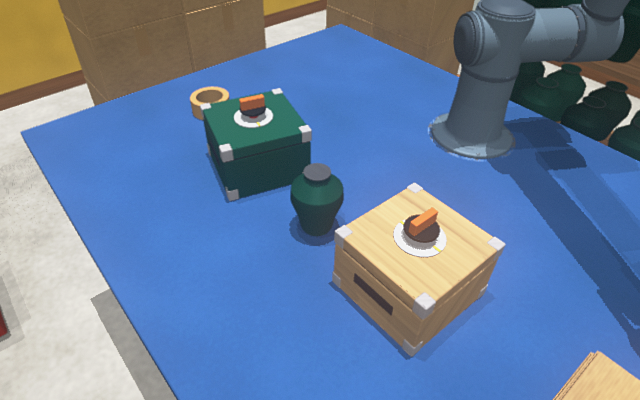

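The top view shows the green case at about (440,227) with its orange wing near (444,224). The plain case is at (240,230), and the vase sits between them at (335,218). The scene view agrees, with the green stud at (252,103) and the plain one at (423,224).

```bash
cat >h.py <<'E'
import cv2,numpy as np
def ray(c,uv):
    R=cv2.Rodrigues(np.array(c['rvec'],float))[0];t=np.array(c['tvec'],float).ravel()
    p=cv2.undistortPoints(np.array(uv,float).reshape(-1,1,2),np.array(c['mtx']),np.array(c['D'],float)).reshape(-1,2)
    return -R.T@t, np.c_[p,np.ones(len(p))]@R
def onz(c,uv,z):
    C,d=ray(c,uv);return C+d*((z-C[2])/d[:,2])[:,None]
def blobs(c,lo,hi,amin=20):
    h=cv2.cvtColor(c['frame'],cv2.COLOR_RGB2HSV);m=cv2.inRange(h,lo,hi)
    n,l,s,ce=cv2.connectedComponentsWithStats(m)
    return [(s[i],ce[i],(l==i).astype(np.uint8)) for i in range(1,n) if s[i,4]>=amin]
E
python3 - <<'E'
import pickle;from h import *
d=pickle.load(open('c0.pkl','rb'));P=[]
for n,u in(('top',(444,224)),('scene',(252,103))):
    c=d[n];print(n,'cam',ray(c,[u])[0].round())
    for s,ce,m in blobs(c,(5,170,120),(20,255,255)):
        if np.hypot(*(ce-u))<25:
            k=cv2.findContours(m,0,1)[0][0];r=cv2.minAreaRect(k);b=cv2.boxPoints(r)
            print(s,ce.round(1),r, onz(c,b,188).round(1).tolist(),onz(c,[ce],180).round(1)); P.append((c,ce))
# white corner caps of green lid, z=140
c=d['top']
h=cv2.cvtColor(c['frame'],cv2.COLOR_RGB2HSV)
for s,ce,m in blobs(c,(0,0,190),(180,40,255),30):
    if 150<ce[1]<290 and 190<ce[0]<500: print('white',s,ce.round(1),onz(c,[ce],140).round(1))
if len(P)==2:
    A=[];b=[]
    for c,ce in P:
        C,v=ray(c,[ce]);v=v[0]/np.linalg.norm(v[0]);M=np.eye(3)-np.outer(v,v);A.append(M);b.append(M@C)
    print('tri',np.linalg.lstsq(np.vstack(A),np.hstack(b),rcond=None)[0])
print('vase top',onz(d['top'],[(336,218)],150))
E
```

```text
top cam [ 403.    5. 1285.]
[439 212  11  23 123] [444.4 223.3] ((444.3529968261719, 223.0882568359375), (6.063390254974365, 22.79834747314453), 14.03624439239502) [[501.5, -238.8, 188.0], [552.6, -254.1, 188.0], [548.9, -267.6, 188.0], [497.9, -252.1, 188.0]] [[ 525.6 -255.   180. ]]
scene cam [986. 514. 703.]
white [408 176  10  10  80] [412.6 180.3] [[ 636.6 -192.2  140. ]]
white [200 191   9   9  77] [203.8 194.9] [[608.5 318.6 140. ]]
white [272 190  10   9  88] [276.5 194.1] [[607.6 140.2 140. ]]
white [480 195  10  10  80] [484.5 199.6] [[ 586.2 -365.1  140. ]]
white [423 208  36  21 208] [440.8 214.8] [[ 550.6 -256.8  140. ]]
white [221 214  37  17 226] [240.5 220.8] [[543.4 227.3 140. ]]
white [422 222  36  22 282] [436.8 234.9] [[ 502.2 -244.7  140. ]]
white [221 232  37  18 270] [239.7 241.7] [[492.9 228.6 140. ]]
white [390 246  11  12  89] [394.6 251.4] [[ 464.5 -142.3  140. ]]
white [197 264   9  10  89] [201.  268.6] [[429.7 320.7 140. ]]
white [271 264  10  10  98] [275.6 268.5] [[427.8 141.8 140. ]]
white [463 266  11  11  88] [467.8 271.3] [[ 414.5 -314.6  140. ]]
vase top [[545.53836092  -3.71585126 150.        ]]
```

The triangulated lid centre is (525.5, -253.5) from the caps, and the wing centre at z=188 is (525.2, -253.2). The measured wing is about 53 x 14 mm, which matches the given size. Its angle is about -16.4°, so the tool needs a spin of about -4.2°. I'll rise first, then cross over.

```bash
python3 -m creep '{"dp":[[0,0,-20],[0,0,-40],[0,0,-40],[-12,-15,0],[-24,-29,0],[-24,-29,0],[-24,-29,0],[-24,-29,0],[-24,-29,0],[-24,-29,0],[-24,-29,0],[-24,-29,0]],"spin":[0,0,0,0,0,0,0,0,0,0,0,0]}' 0; python3 -m creep '{"dp":[[-24,-29,0],[-24,-29,0],[-24,-29,0],[-24,-29,0],[-24,-29,0],[-24,-29,0],[-24,-29,0],[-24,-29,0],[-24,-29,0],[-24,-29,0],[-24,-29,0],[-24,-29,0]],"spin":[0,0,0,0,0,0,0,0,0,0,0,0]}'
```

```text
t: 1.35
position: [332.9, 303.9, 316.2]
eef_rot: [[-0.936, 0.352, -0.0], [0.352, 0.936, -0.0], [0.0, -0.0, -1.0]]
ft_force: [0.8, 0.7, -0.3]
width: 0.998
grasp_force: 0.0
t: 2.55
position: [480.0, -123.3, 316.2]
eef_rot: [[-0.936, 0.352, -0.0], [0.352, 0.936, 0.0], [0.0, 0.0, -1.0]]
ft_force: [1.8, 0.6, 0.2]
width: 0.996
grasp_force: 0.0
```

```bash
python3 -m creep '{"dp":[[-24,-29,0],[-24,-29,0],[-24,-29,0],[-12,-14,0],[-4.5,-5,0],[0,0,0],[0,0,25],[0,0,25],[0,0,0],[0,0,0]],"spin":[0,0,0,0,0,-4.2,0,0,0,0]}'; python3 - <<'E'
from rig import manip,camera
import pickle;from h import *
o=manip.get_obs();print(o['position'],o['joints'])
c=camera('wrist');t=camera('top');pickle.dump((o,c,t),open('c1.pkl','wb'))
cv2.imwrite('pics/wrist1.png',c['frame'][:,:,::-1])
for s,ce,m in blobs(c,(5,170,100),(20,255,255),100):
    k=max(cv2.findContours(m,0,1)[0],key=len);r=cv2.minAreaRect(k);b=cv2.boxPoints(r)
    print(s,ce,r,onz(c,b,190).round(1).tolist(),onz(c,[r[0]],190).round(1))
E
```

```text
t: 3.55
position: [525.3, -251.4, 266.7]
eef_rot: [[-0.959, 0.282, -0.0], [0.282, 0.959, 0.0], [0.001, 0.0, -1.0]]
ft_force: [0.8, -0.9, 0.7]
width: 0.997
grasp_force: 0.0
[ 525.26387242 -251.44366562  266.66390176] [-6.41065126e-01  4.97000717e-02  1.68310803e+00  4.48888460e-05
  1.40943615e+00 -1.92605118e+00]
[ 307  173   20   71 1255] [316.5625498  207.64143426] ((316.5, 208.0), (70.0, 19.0), 90.0) [[493.4, -253.2, 190.0], [497.4, -239.7, 190.0], [550.6, -255.1, 190.0], [546.4, -269.3, 190.0]] [[ 521.2 -254.1  190. ]]
[533 304  18  59 293] [543.61774744 334.06484642] ((543.1976318359375, 332.3384704589844), (58.798423767089844, 13.32884693145752), 82.7468032836914) [[650.4, -106.2, 190.0], [651.9, -95.5, 190.0], [711.1, -95.9, 190.0], [709.6, -107.2, 190.0]] [[ 680.  -101.2  190. ]]
```

View pics/wrist1.png

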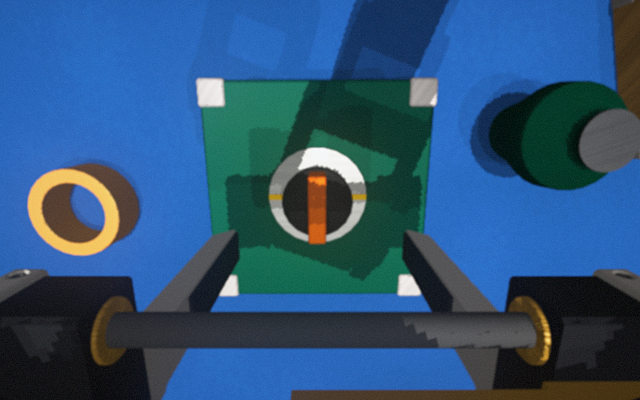

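The wrist view shows the wing at (317,208), upright in the image and so aligned with the fingers. The yellow marks are left and right at (276,198) and (359,198). The vase is well off to the right. The wing sits about 2 mm across from the finger centre, so I'll correct that, descend and close.

```bash
python3 -m creep '{"dp":[[0,-2,20],[0,0,25],[0,0,20],[0,0,12],[0,0,6],[0,0,4],[0,0,0],[0,0,0]],"spin":[0,0,0,0,0,0,0,0]}' 0;  python3 -m creep '{"dp":[[0,0,0],[0,0,0],[0,0,0],[0,0,0],[0,0,0],[0,0,0],[0,0,0],[0,0,0],[0,0,0],[0,0,0]],"spin":[0,0,0,0,0,0,0,0,0,0]}' 1
```

```text
t: 4.45
position: [525.3, -254.4, 180.5]
eef_rot: [[-0.959, 0.283, 0.001], [0.283, 0.959, -0.001], [-0.002, -0.001, -1.0]]
ft_force: [-0.4, -0.2, -0.3]
width: 0.998
grasp_force: 0.0
t: 5.45
position: [524.8, -254.0, 179.5]
eef_rot: [[-0.959, 0.283, -0.0], [0.283, 0.959, 0.0], [0.0, 0.0, -1.0]]
ft_force: [-0.3, 0.6, 0.1]
width: 0.182
grasp_force: 0.0
```

```bash
python3 -m creep '{"dp":[[0,0,0],[0,0,0],[0,0,0],[0,0,0],[0,0,0]],"spin":[0,0,0,0,0]}'
```

```text
t: 5.95
position: [524.8, -254.1, 179.5]
eef_rot: [[-0.959, 0.283, -0.0], [0.283, 0.959, -0.0], [0.0, -0.0, -1.0]]
ft_force: [0.7, -1.4, 0.3]
width: 0.143
grasp_force: 30.0
```

Gripped at 30 N with low side force. Next I press 12 mm.

```bash
python3 -m creep '{"dp":[[0,0,3],[0,0,3],[0,0,3],[0,0,3],[0,0,0],[0,0,0],[0,0,0]],"spin":[0,0,0,0,0,0,0]}'; python3 - <<'E'
from rig import camera
import pickle;from h import *
c=camera('scene');cv2.imwrite('pics/s2.png',cv2.resize(c['frame'][60:200,160:350,::-1],None,fx=4,fy=4))
E
```

```text
t: 6.65
position: [524.9, -254.2, 168.1]
eef_rot: [[-0.959, 0.283, 0.0], [0.283, 0.959, -0.0], [-0.0, -0.0, -1.0]]
ft_force: [-2.5, 0.1, 6.8]
width: 0.142
grasp_force: 30.0
```

View pics/s2.png

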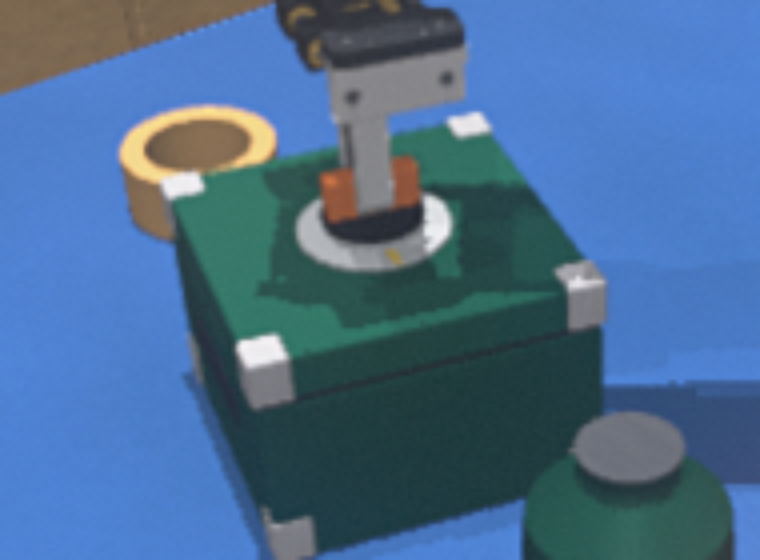

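The scene crop shows the finger holding the wing at (370,185) with the disc pressed down near the ring. The force is 6.8 N, which fits the spring. Now the turn.

```bash
python3 -m creep '{"dp":[[0,0,0],[0,0,0],[0,0,0],[0,0,0],[0,0,0],[0,0,0]],"spin":[4,8,8,8,8,8]}';python3 -m creep '{"dp":[[0,0,0],[0,0,0],[0,0,0],[0,0,0],[0,0,0],[0,0,0],[0,0,0],[0,0,0],[0,0,0]],"spin":[8,8,8,8,8,4,2,0,0]}'
```

```text
t: 7.3
position: [524.3, -254.9, 168.1]
eef_rot: [[-0.489, 0.872, -0.001], [0.872, 0.489, -0.002], [-0.001, -0.002, -1.0]]
ft_force: [-5.5, -2.5, 6.1]
width: 0.146
grasp_force: 30.0
t: 8.2
position: [523.4, -255.0, 167.7]
eef_rot: [[0.283, 0.959, -0.004], [0.959, -0.283, -0.002], [-0.003, -0.003, -1.0]]
ft_force: [-7.9, -2.7, 6.9]
width: 0.149
grasp_force: 30.0
```

```bash
python3 -m creep '{"dp":[[0,0,2],[0,0,-4],[0,0,-4],[0,0,0],[0,0,0]],"spin":[0,0,0,0,0]}';python3 -m creep '{"dp":[[0,0,0],[0,0,0],[0,0,0],[0,0,0],[0,0,0],[0,0,0],[0,0,0],[0,0,0]],"spin":[0,0,0,0,0,0,0,0]}' 0
python3 -m creep '{"dp":[[0,0,-3],[0,0,-10],[0,0,-30],[0,0,-40],[0,0,-30],[0,0,0],[0,0,0]],"spin":[0,0,0,0,0,0,0]}'
python3 - <<'E'
from rig import camera
import pickle;from h import *
c=camera('scene');cv2.imwrite('pics/s3.png',cv2.resize(c['frame'][60:200,160:350,::-1],None,fx=4,fy=4))
c=camera('wrist');cv2.imwrite('pics/w3.png',c['frame'][:,:,::-1])
for s,ce,m in blobs(c,(5,170,100),(20,255,255),100):
    k=max(cv2.findContours(m,0,1)[0],key=len);r=cv2.minAreaRect(k);b=cv2.boxPoints(r)
    print(s,ce,r,onz(c,b,185).round(1).tolist())
E
```

```text
t: 8.7
position: [523.3, -255.0, 173.4]
eef_rot: [[0.283, 0.959, -0.004], [0.959, -0.283, -0.002], [-0.003, -0.003, -1.0]]
ft_force: [-7.2, -3.4, 4.1]
width: 0.151
grasp_force: 30.0
t: 9.5
position: [524.9, -254.0, 173.5]
eef_rot: [[0.283, 0.959, 0.0], [0.959, -0.283, -0.0], [-0.0, 0.0, -1.0]]
ft_force: [0.0, 0.4, 0.9]
width: 0.787
grasp_force: 0.0
t: 10.2
position: [525.0, -254.2, 287.4]
eef_rot: [[0.283, 0.959, 0.001], [0.959, -0.283, -0.001], [-0.001, 0.002, -1.0]]
ft_force: [0.2, 0.1, -0.5]
width: 0.999
grasp_force: 0.0
[ 312  170   16   65 1001] [319.50949051 201.62737263] ((319.5, 202.0), (64.0, 15.0), 90.0) [[526.1, -225.2, 185.0], [537.8, -228.6, 185.0], [522.6, -281.5, 185.0], [510.3, -277.9, 185.0]]
[542 320   8  42 150] [546.14       341.22666667] ((545.5, 340.5), (41.0, 7.0), 90.0) [[688.7, -417.6, 185.0], [694.9, -419.5, 185.0], [689.8, -464.3, 185.0], [683.3, -462.4, 185.0]]
```

View pics/s3.png

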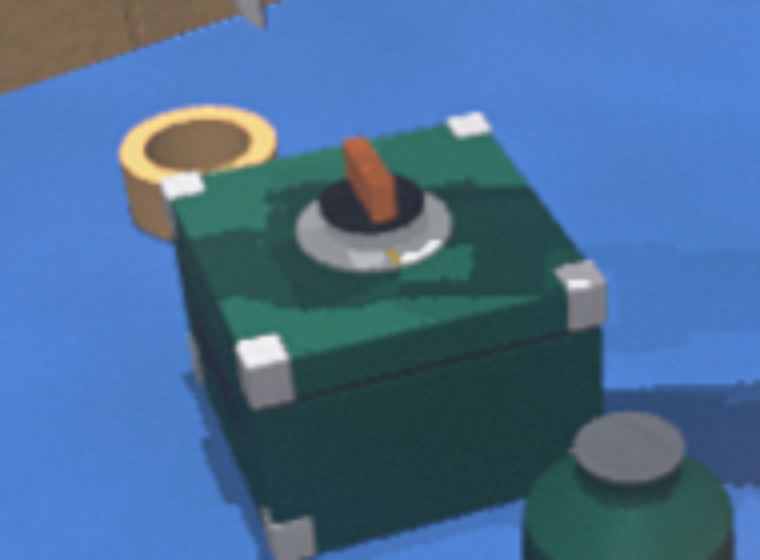

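View pics/w3.png

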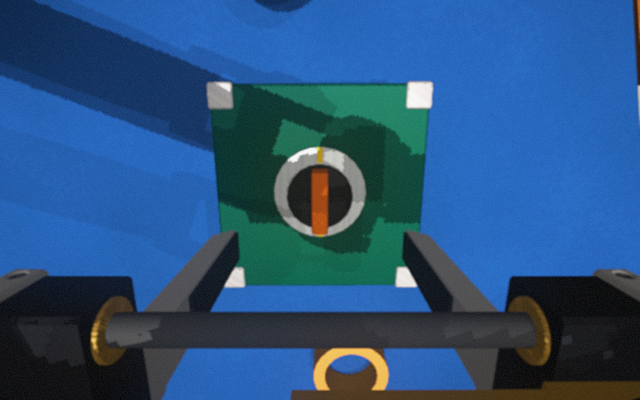

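The wing now lies in line with the yellow marks in the wrist view, centred at (319,202). In the scene crop the head stays down. I'll do a quick numeric check of its height before handing in.

```bash
python3 - <<'E'
from rig import camera,manip
import pickle;from h import *
a=pickle.load(open('c0.pkl','rb'))['scene'];b=camera('scene')
ex=[]
for c in(a,b):
    g=cv2.inRange(cv2.cvtColor(c['frame'],cv2.COLOR_RGB2HSV),(5,170,90),(20,255,255))
    ys,xs=np.nonzero(g[90:125,235:272]); ex.append(((xs.min()+xs.max())/2+235,(ys.min()+ys.max())/2+90, ys.min()+90))
print(ex)
pr=lambda z:cv2.projectPoints(np.array([[525.2,-253.5,z]],float),np.array(a['rvec'],float),np.array(a['tvec'],float),np.array(a['mtx']),np.array(a['D'],float))[0].ravel()
# predicted bounding box of wing (corners) for each state
def box(dz,ang):
    x=np.array([np.cos(ang),np.sin(ang)]);y=np.array([-x[1],x[0]])
    q=np.array([[*(np.array([525.2,-253.5])+sx*27*x+sy*7*y),z-dz] for sx in(-1,1) for sy in(-1,1) for z in(165,190)])
    p=cv2.projectPoints(q,np.array(a['rvec'],float),np.array(a['tvec'],float),np.array(a['mtx']),np.array(a['D'],float))[0].reshape(-1,2)
    return p[:,1].min().round(1),p[:,1].max().round(1)
print('open',box(0,-.285));print([(k,box(k,-.285+1.57)) for k in(0,5,8)])
for c,n in((a,'a'),(b,'b')):
    g=cv2.inRange(cv2.cvtColor(c['frame'],cv2.COLOR_RGB2HSV),(5,170,90),(20,255,255));ys=np.nonzero(g[90:125,235:272])[0]+90;print(n,ys.min(),ys.max()+1)
print(manip.get_obs()['t'])
E
```

```text
Traceback (most recent call last):
ValueError: zero-size array to reduction operation minimum which has no identity
```

```bash
python3 - <<'E'
from rig import camera
import pickle;from h import *
a=pickle.load(open('c0.pkl','rb'))['scene'];b=camera('scene')
f=lambda k:np.array(a[k],float)
def box(dz,ang):
    x=np.array([np.cos(ang),np.sin(ang)]);y=np.array([-x[1],x[0]])
    q=np.array([[*(np.array([525.2,-253.5])+sx*27*x+sy*7*y),z-dz] for sx in(-1,1) for sy in(-1,1) for z in(165,190)])
    p=cv2.projectPoints(q,f('rvec'),f('tvec'),f('mtx'),f('D'))[0].reshape(-1,2)
    return p[:,1].min().round(1),p[:,1].max().round(1)
print('open',box(0,-.285),[(k,box(k,-.285+1.57)) for k in(0,5,8)])
for c in(a,b):
    I=c['frame'][90:125,235:272].astype(int);ys=np.nonzero(I[...,0]-I[...,2]>70)[0]+90
    print(len(ys),ys.min(),ys.max()+1)
E
```

```text
open (np.float64(93.7), np.float64(111.5)) [(0, (np.float64(91.3), np.float64(114.1))), (5, (np.float64(93.3), np.float64(116.0))), (8, (np.float64(94.5), np.float64(117.2)))]
290 94 125
126 95 125
```

The head was still pushing up with 4 N after I raised it to about 6 mm down. A head hung uncaught at 8 mm would have pulled down instead. With the wing lined up on the marks, the cam is caught, so I'm handing in.

```bash
python3 -c "
from rig import manip
print(manip.job_done())"
```

```text
the job is handed in; nothing more can be done
None
```

I pressed the green stud down and turned it 90° clockwise, so its wing now lines up with the yellow marks; force readings indicate the cam caught, though the images couldn't confirm its exact height. I kept the arm clear of the plain case and the vase and handed the job in; no verdict came back.

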